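# Draw the calibration plate from its dock and rack it

## Robot

A 6-joint arm with a two-finger parallel gripper is mounted at the origin on a cart in front of the work surface, level with it; the furniture and walls round the work are solid. World frame = base frame: x ahead of the robot, y to its left, z up, the work surface at z = 0. Lengths are in m, angles in rad, forces in N, time in s.
With the tool pointing down it reaches from about 0.35 to 0.875 m from the base axis. Payload 15.5 kg.
Tool frame: the origin (TCP) lies on the centre line of the jaws, within the pads' length; the fingertips stand 14 mm ahead of it and the grasp point (between the pads) lies 5 mm behind it; z points along the fingers, y is the line along which they close (so a half turn about z gives the same grasp; the last joint's range is limited). The gripper opens to 85 mm and grips with 20 to 120 N. Pads are 22 mm wide; open, the fingers measure 114 mm over their backs; the gripper's body (76 mm by 85 mm) begins 54 mm behind the grasp point. The pads swing forward as they close: fully open they stand 13 mm farther back than shut.
Start: joints at [-0.096, 0.494, 1.345, -0, 1.302, -0.096], TCP at [0.625, 0, 0.245] pointing down, gripper open.
Joint ranges: [-2.91, 2.91], [-0.82, 2.16], [0.22, 2.67], [-1.22, 4.37], [0.12, 2.79], [-3.08, 3.08]. Speed limits (rad/s): [1.89, 1.89, 2.57, 3.01, 3.01, 3.01].

## Interface

Orientations are given as a 3x3 rotation matrix whose columns are the frame's x, y, z axes.
In Python, from rig import arm, snapshot, calibration gives the robot as it stands. The module is installed in compiled form; this text tells all that it offers.
- The arm moves only by the shell command python3 -m creep 'ROWS' [FORCE]. ROWS is JSON, a list of rows, each an object with "fingers": the gripper's target within -1 to 1 (shut at 1, half-way at 0, fully open at -1); "slide": the shift along the tool's x, y, z in cm, a list of three; "delta_rot": the turn, a rotation vector about the tool's x, y, z in rad, a list of three. In form: [{"fingers": fingers, "slide": [tx, ty, tz], "delta_rot": [rx, ry, rz]}, ...]. A call has 1 to 12 rows; each row is the pose to reach, as a shift and turn from the pose commanded when the call began, along the tool's axes at that moment; what a row does not reach only later rows make up. A row lasts 1/12 s, in which the tool goes at most 41.7 mm and 7.16 degrees, less where a joint would pass 70% of its speed; a pose out of reach is approached as far as the arm can. A call with a gripper value outside its range is refused whole. The fingers move at their own pace and stop on an object; FORCE is the grip in N (left out, the last holds). Time passes only in rows, so rows that repeat a pose let the fingers close. It gives the time, the measured TCP pose, the force, the opening and the grip force at its end, in the units of the state.
- arm.read_state(): the state, without advancing time (a new reading comes with each control period).
- snapshot(name): name is "scene" or "side" or "wrist"; returns the picture (420x560x3 uint8, blue, green, red); there is no depth.
- calibration(name): a dict with "camera_matrix" (3x3 intrinsics, pixels), "origin" and "attitude" of the camera in the world; the wrist camera has in their place "T_tool_cam" (4x4, takes a point from camera to tool coordinates, whose origin is the TCP and whose axes are the flange's). Camera axes: x right, y down, z forward; pixel columns grow to the right and rows downward; lengths in m; the calibration is good to about 2 mm. A picture is of the moment at which its call begins: read the wrist's pose just before it. calibration takes no time and is no camera call.
- arm.finish_job(): hands the job in; it is judged then, once.
The state is a dict: "clock": time; "joint_positions": joint angles; "dq": joint speeds; "joint_torque": joint torques, N m; "tool_pos": TCP position; "tool_rot": TCP orientation; "ft_force": force on the tool from outside, world axes, zero at the start; "wrist_torque": the same for the moment, N m; "opening": finger opening in m; "grasp_force": force on a finger pad.
Only numpy, scipy, OpenCV 4.12 (cv2) and the standard library are available. Lean on these libraries where they do the work, as an engineer would, in place of code of your own. Each camera call takes 0.05 s, during which the arm holds its last target. There are 200 camera calls.

## Task

Set the small red-capped bottle that stands on the dock's tongue aside, upright on a clear spot of the worktop. Then press down on the flat blue plate that lies flush in the dock, drag it by friction straight back until it lies wholly out of the pocket, flat on the tongue, and only then pick it up by its long sides and stand it on a short edge in the rack bay marked by the green tab, square in the slot and leaning back flat on its rest. Do not knock the bottle over or disturb the orange plate in the other bay and the other things on the worktop.

Things in the scene. Friction and masses are not known exactly. Their poses are not given: they have to be found in the camera images.
- dock_mouth (a point): Fixed white dock. Point: floor level (24 mm above the worktop) at the open front of its pocket, on the centre line; +x points into the pocket, z up. Pocket 94 mm long (x 0 to 94), 58 wide, 9 deep; side walls 16 mm and back wall 14 mm wide, their tops flush with the plate's top. Smooth: the plate slides easily in it (friction about 0.25).
- tongue_end (a point): Outer end of the dock's level grey tongue, 34 mm wide, running straight from the pocket's mouth for 108 mm, flush with the pocket floor, 24 mm above the worktop. No stop at its end, no sides; the plate's long sides overhang it by 10 mm each. Axes as the dock's. A tall monitor stands close behind the dock: there, lean a wrist away from the robot by no more than 23 deg.
- plate_center (a point): Centre of the loose blue plate: 90 mm long (its x), 54 wide (y), 9 thick (z), 0.09 kg; ribbed dark pad on top, white strip with three dots near the +x end. It starts flat in the pocket, x along the dock's x, 2 mm from the walls and flush with them, so its sides cannot be gripped there. Pressed on top with 8 to 25 N it follows the fingertips.
- bay_seat (a point): Centre of the blue plate once it stands rightly in the fixed rack's bay with the green tab, 62 mm above the worktop. Frame yawed with the rack: x from its front to its back, y along the slot, z up. The bay leans back 42 deg: plate length along u = (0.669, 0, 0.743), its face looks along n = (-0.743, 0, 0.669). Its back lies on a flat rest 30 mm wide, 75 high; fingers pass on both sides.
- slot_floor (a point): Middle of the plate's lower short edge when seated: on the slot floor, 45 mm below bay_seat along u (same frame). The floor is square to u. In front stands a lip 12 mm high along u; slot 14 mm thick for the 9 mm plate (5 mm free in front of it), open along u. Let go short of the rest, the plate slides back onto it.
- rack_base (a point): Middle of the top of the rack's white base, 104 mm (x) by 214 mm (y), 10 mm high. The two bays stand 60 mm to either side of it in y; one is free and has a green tab at its lip, the other holds the orange plate.
- plate_b_center (a point): Centre of the loose orange plate (90 x 54 x 9 mm) that already stands in the other bay. To be left alone. This frame is yawed with the rack, z up.
- small_bottle_center (a point): Small white bottle with a red cap, 34 mm in diameter, 62 mm high, 0.05 kg, standing upright on the dock's tongue at the start. This point is its centre, 31 mm above its foot.
- tall_bottle_center (a point): Bystander: beige bottle with a white cap beside the dock, 42 mm in diameter, 88 mm high; centre.
- timer_center (a point): Bystander: white bench timer lying beside the dock, 64 x 66 x 19 mm; centre.
- cuvettes_center (a point): Bystander: black cuvette segment lying before the rack, 28 (x) x 104 (y) x 26 mm; centre.
- blue_bottle_center (a point): Bystander: white bottle with a blue cap behind the rack, 52 mm in diameter, 110 mm high; centre.
- tip_box_center (a point): Bystander: light blue pipette-tip box, closed, 84 (x) x 120 (y) x 70 mm; centre.
- ink_pad_center (a point): Bystander: flat blue ink pad tin, 62 (x) x 92 (y) x 16 mm; centre.
- stapler_center (a point): Bystander: blue stapler, 30 (x) x 121 (y) x 46 mm; centre.
- vial_center (a point): Bystander: white vial with a teal cap, 37 mm in diameter, 66 mm high; centre.
There are look-alikes about, which are no part of the job. Leave any purple look-alike of the part that bears plate_center alone.

How it is judged:
By the outcome, as a careful person would: the job done as asked, in the order asked, and still so for the second after the job is handed in, with the robot touching nothing.
It also fails if it takes over 67 s, if anything falls off the work surface, if the arm or the gripper's body presses on something with over 40 N, if the wrist force passes 120 N, or if a joint passes its speed limit or range.

## Working session

There is one attempt and no reset: what is moved stays moved. The work goes in short steps, Python scripts to look and compute and a shell command to move; the robot and the scene stay as the last step left them, time stands still between calls to the robot, and variables do not carry over. Pictures are saved under pics/ and viewed, at most 12 in all, crops included, and the job is handed in when it is done.

```bash
mkdir -p pics
python3 - <<'E'
from rig import arm,snapshot,calibration
import cv2,numpy as np
np.set_printoptions(precision=4,suppress=True)
s=arm.read_state();print(s)
for n in ["scene","side","wrist"]:
    cv2.imwrite(f"pics/{n}0.png",snapshot(n));print(n,calibration(n))
E
```

```text
{'clock': 0.0, 'joint_positions': array([-0.0955,  0.4942,  1.3461,  0.    ,  1.3025, -0.0955]), 'dq': array([ 0.0014, -0.0005,  0.002 ,  0.0016, -0.0007, -0.0008]), 'joint_torque': array([ -0.0027, -88.2162, -38.3866,  -0.0004,   0.0103,   0.0001]), 'tool_pos': array([0.6247, 0.    , 0.2447]), 'tool_rot': array([[ 0.    ,  1.    , -0.0012],
       [ 1.    , -0.    ,  0.0001],
       [ 0.0001, -0.0012, -1.    ]]), 'ft_force': array([ 0.1566, -0.2483, -0.0791]), 'wrist_torque': array([-0.025 , -0.0198, -0.0255]), 'grasp_force': 0.0, 'opening': 0.08566484792622626}
scene {'camera_matrix': array([[445.9877,   0.    , 284.6332],
       [  0.    , 445.9877, 208.7292],
       [  0.    ,   0.    ,   1.    ]]), 'origin': array([-0.2915, -0.6376,  1.2561]), 'attitude': array([[ 0.618 , -0.5882,  0.5216],
       [-0.7862, -0.4621,  0.4104],
       [-0.0004, -0.6637, -0.748 ]])}
side {'camera_matrix': array([[494.4804,   0.    , 283.6004],
       [  0.    , 494.4804, 205.5841],
       [  0.    ,   0.    ,   1.    ]]), 'origin': array([0.4616, 1.2647, 1.095 ]), 'attitude': array([[-0.999 , -0.0367,  0.0256],
       [-0.0429,  0.6225, -0.7815],
       [ 0.0128, -0.7818, -0.6234]])}
wrist {'camera_matrix': array([[313.0766,   0.    , 276.8301],
       [  0.    , 313.0766, 205.1073],
       [  0.    ,   0.    ,   1.    ]]), 'T_tool_cam': array([[-0.0001, -0.9461, -0.3238,  0.0851],
       [ 1.    , -0.0003,  0.0005,  0.    ],
       [-0.0006, -0.3238,  0.9461, -0.1276],
       [ 0.    ,  0.    ,  0.    ,  1.    ]])}
```

View pics/scene0.png

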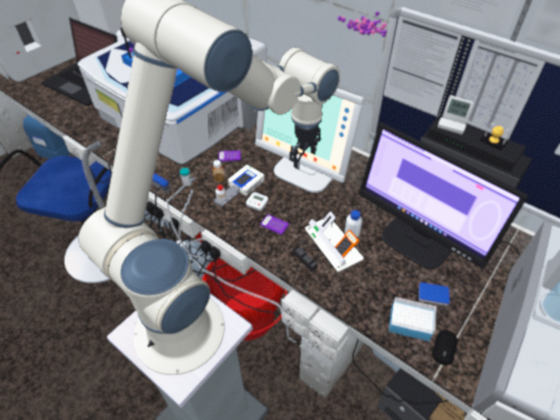

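View pics/side0.png

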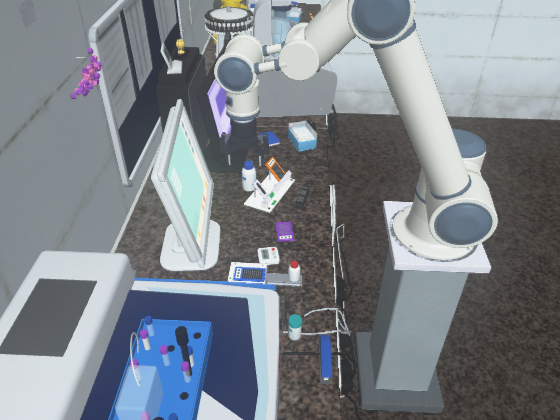

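View pics/wrist0.png

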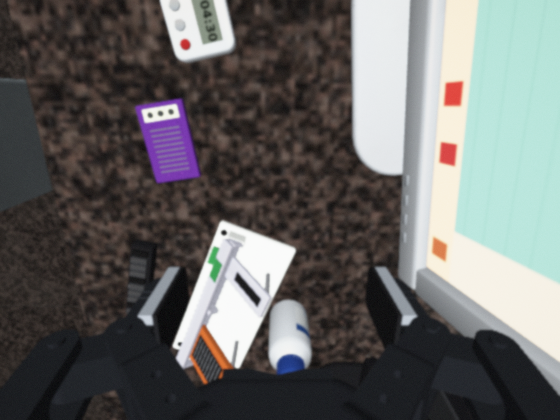

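The scene view shows the dock at about (243,182), the red-capped bottle at (221,196), the timer at (258,200), the rack at (335,243) and the orange plate at (347,244). In the side view the plate is at (248,272) and the bottle at (294,270). The wrist view shows the green tab at (214,263).

```bash
cat > h.py <<'E'
from rig import arm,snapshot,calibration
import cv2,numpy as np
np.set_printoptions(precision=4,suppress=True)
def cam(n,s=None):
    c=calibration(n);K=c["camera_matrix"]
    if n!="wrist": return K,c["attitude"],c["origin"]
    s=s or arm.read_state(); T=c["T_tool_cam"];R=s["tool_rot"]
    return K,R@T[:3,:3],R@T[:3,3]+s["tool_pos"]
def ray(C,px):
    K,R,o=C; d=R@np.linalg.inv(K)@np.array([px[0],px[1],1.]); return o,d/np.linalg.norm(d)
def onz(C,px,z):
    o,d=ray(C,px); return o+d*(z-o[2])/d[2]
def tri(C1,p1,C2,p2):
    o1,d1=ray(C1,p1);o2,d2=ray(C2,p2)
    t=np.linalg.lstsq(np.c_[d1,-d2],o2-o1,rcond=None)[0]
    a,b=o1+d1*t[0],o2+d2*t[1]; return (a+b)/2,np.linalg.norm(a-b)
def proj(C,P):
    K,R,o=C; q=K@(R.T@(np.asarray(P)-o)); return q[:2]/q[2]
E
python3 - <<'E'
from h import *
S,D,W=cam("scene"),cam("side"),cam("wrist")
print("plate",onz(S,(244,181),.033),onz(D,(248,272),.033))
print("cap",tri(S,(221,188),D,(294,265)))
print("timer",onz(S,(258,200),.019),onz(D,(268,256),.019))
print("tab",onz(W,(214,263),.02)); print("orange",tri(S,(347,244),D,(276,168)))
print("rack corners",[onz(W,p,.01) for p in [(222,222),(296,247)]])
for n in ["scene","side"]:
    im=snapshot(n); 
    x0,y0=(195,150) if n=="scene" else (220,240)
    c=im[y0:y0+75,x0:x0+100]; cv2.imwrite(f"pics/c_{n}.png",cv2.resize(c,None,fx=4,fy=4,interpolation=2)) 
a=cv2.imread("pics/c_scene.png");b=cv2.imread("pics/c_side.png");cv2.imwrite("pics/c.png",np.hstack([a,b]))
E
```

```text
plate [0.577  0.2464 0.033 ] [0.5965 0.2531 0.033 ]
cap (array([0.464 , 0.2578, 0.0761]), np.float64(0.00472660834133009))
timer [0.5436 0.1474 0.019 ] [0.5433 0.1687 0.019 ]
tab [ 0.5449 -0.1132  0.02  ]
orange (array([ 0.542 , -0.2454,  0.0666]), np.float64(0.001294611954804747))
rack corners [array([ 0.5564, -0.0611,  0.01  ]), array([ 0.6493, -0.0957,  0.01  ])]
```

View pics/c.png

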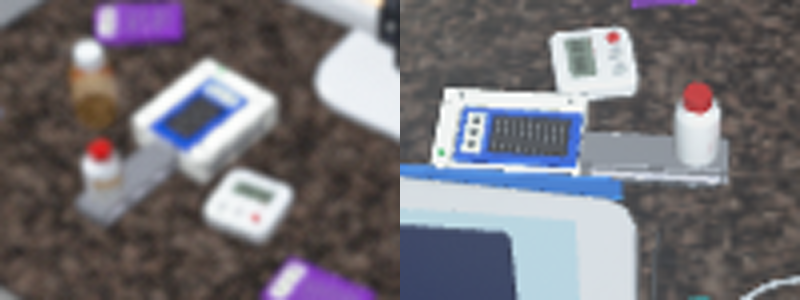

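The crops show the dock running nearly along world x, with the bottle at the outer end of the tongue and the timer beside the dock. I'll take a closer wrist look.

```bash
python3 -m creep '[{"fingers":-1,"slide":[4,-2,1],"delta_rot":[0,0,0]},{"fingers":-1,"slide":[8,-4,0],"delta_rot":[0,0,0]},{"fingers":-1,"slide":[12,-6,0],"delta_rot":[0,0,0]},{"fingers":-1,"slide":[16,-8,-1],"delta_rot":[0,0,0]},{"fingers":-1,"slide":[20,-10,-2],"delta_rot":[0,0,0]},{"fingers":-1,"slide":[24,-11,-3],"delta_rot":[0,0,0]},{"fingers":-1,"slide":[25,-11,-4],"delta_rot":[0,0,0]},{"fingers":-1,"slide":[25,-11,-4],"delta_rot":[0,0,0]},{"fingers":-1,"slide":[25,-11,-4],"delta_rot":[0,0,0]},{"fingers":-1,"slide":[25,-11,-4],"delta_rot":[0,0,0]}]'
python3 - <<'E'
from h import *
s=arm.read_state();print(s["clock"],s["tool_pos"],s["tool_rot"])
np.savez("w1.npz",p=s["tool_pos"],R=s["tool_rot"]);cv2.imwrite("pics/w1.png",snapshot("wrist"))
E
```

```text
clock: 1.08
tool_pos: [0.5149, 0.2497, 0.285]
tool_rot: [[-0.0, 1.0, -0.0], [1.0, 0.0, -0.0], [-0.0, -0.0, -1.0]]
ft_force: [-0.2, -0.6, -0.1]
opening: 0.0851
grasp_force: 0.0
1.0833 [0.5149 0.2497 0.285 ] [[-0.0005  1.     -0.0003]
 [ 1.      0.0005 -0.0004]
 [-0.0004 -0.0003 -1.    ]]
```

View pics/w1.png

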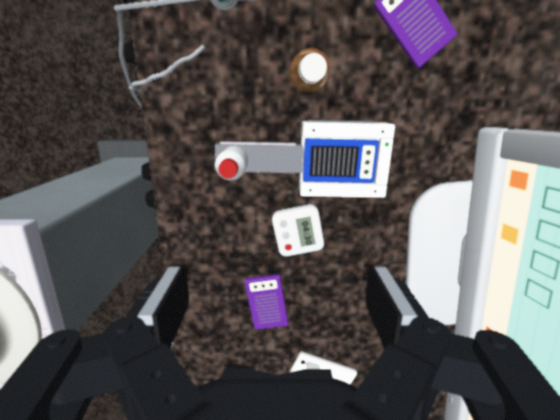

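The wrist view shows the red cap at (229,168), the tongue from x=215 to 300, the blue plate centred at (340,162), the tall bottle at (312,68), the timer at (298,230) and the purple look-alike at (266,302).

Run:
```python
from h import *
z=np.load("w1.npz");C=cam("wrist",dict(tool_pos=z["p"],tool_rot=z["R"]))
im=cv2.imread("pics/w1.png");hsv=cv2.cvtColor(im,cv2.COLOR_BGR2HSV)
def big(m):
    cs,_=cv2.findContours(m.astype(np.uint8),0,1);return max(cs,key=cv2.contourArea)
roi=np.zeros(im.shape[:2],bool);roi[115:205,200:400]=1
H,Sx,V=[hsv[...,i] for i in range(3)]
b=big(roi&(H>100)&(H<125)&(Sx>120)&(V>80))
P=np.array([onz(C,p[0],.033)[:2] for p in b],np.float32)*1000
print("plate",cv2.minAreaRect(P))
r=big(roi&((H<8)|(H>172))&(Sx>140)&(V>90));(cx,cy),rr=cv2.minEnclosingCircle(r);print("cap",cx,cy,rr,onz(C,(cx,cy),.086),onz(C,(cx-0,cy-0),.08))
g=roi&(Sx<60)&(V>100)&(V<185);g[:,:205]=0;g[:,296:]=0
t=big(g);P=np.array([onz(C,p[0],.024)[:2] for p in t],np.float32)*1000;print("tongue",cv2.minAreaRect(P),P.min(0),P.max(0))
for n in (250,260,270,280,290):
    y=np.where(g[:,n])[0];print(n,onz(C,(n,y.min()),.024),onz(C,(n,y.max()),.024))
w=big(roi&(Sx<50)&(V>195)); P=np.array([onz(C,p[0],.033)[:2] for p in w],np.float32)*1000;print("dock",cv2.minAreaRect(P))
print(im[150,240:300:8],)
```

```text
plate ((591.934326171875, 262.0503845214844), (52.02620315551758, 88.40717315673828), 88.78907775878906)
cap 227.73973083496094 168.1643829345703 9.250732421875 [0.463  0.2643 0.086 ] [0.4621 0.2631 0.08  ]
tongue ((486.98712158203125, 260.20635986328125), (102.13116455078125, 49.18754959106445), 0.019068513065576553) [435.9241 235.6018] [538.0574 284.8001]
250 [0.4821 0.2848 0.024 ] [0.4811 0.2473 0.024 ]
260 [0.4944 0.2836 0.024 ] [0.4937 0.246  0.024 ]
270 [0.5067 0.2836 0.024 ] [0.5064 0.246  0.024 ]
280 [0.5189 0.2836 0.024 ] [0.5191 0.246  0.024 ]
290 [0.5312 0.2836 0.024 ] [0.5317 0.2448 0.024 ]
dock ((598.7429809570312, 262.4318542480469), (90.82530212402344, 108.58623504638672), 88.86432647705078)
[[190 185 181]
 [162 156 153]
 [163 155 152]
 [163 155 153]
 [163 155 152]
 [163 156 154]
 [164 156 152]
 [163 156 152]]
```

```bash
python3 -m creep '[{"fingers":-1,"slide":[1.4,-4,1],"delta_rot":[0,0,0]},{"fingers":-1,"slide":[1.4,-5.2,4],"delta_rot":[0,0,0]},{"fingers":-1,"slide":[1.4,-5.2,8],"delta_rot":[0,0,0]},{"fingers":-1,"slide":[1.4,-5.2,12],"delta_rot":[0,0,0]},{"fingers":-1,"slide":[1.4,-5.2,16],"delta_rot":[0,0,0]},{"fingers":-1,"slide":[1.4,-5.2,20],"delta_rot":[0,0,0]},{"fingers":-1,"slide":[1.4,-5.2,22],"delta_rot":[0,0,0]},{"fingers":-1,"slide":[1.4,-5.2,23],"delta_rot":[0,0,0]},{"fingers":-1,"slide":[1.4,-5.2,23],"delta_rot":[0,0,0]},{"fingers":-1,"slide":[1.4,-5.2,23],"delta_rot":[0,0,0]}]' 25
python3 -m creep '[{"fingers":0,"slide":[0,0,0],"delta_rot":[0,0,0]},{"fingers":0.1,"slide":[0,0,0],"delta_rot":[0,0,0]},{"fingers":0.2,"slide":[0,0,0],"delta_rot":[0,0,0]},{"fingers":0.3,"slide":[0,0,0],"delta_rot":[0,0,0]},{"fingers":0.4,"slide":[0,0,0],"delta_rot":[0,0,0]},{"fingers":0.5,"slide":[0,0,0],"delta_rot":[0,0,0]},{"fingers":0.5,"slide":[0,0,0],"delta_rot":[0,0,0]},{"fingers":0.5,"slide":[0,0,0],"delta_rot":[0,0,0]}]' 25
```

```text
clock: 1.97
tool_pos: [0.4635, 0.2635, 0.0557]
tool_rot: [[0.001, 1.0, -0.0], [1.0, -0.001, -0.0], [-0.0, -0.0, -1.0]]
ft_force: [0.3, 0.1, 0.6]
opening: 0.0854
grasp_force: 0.0
clock: 2.63
tool_pos: [0.4633, 0.2642, 0.0561]
tool_rot: [[-0.0, 1.0, 0.001], [1.0, 0.0, 0.0], [0.0, 0.001, -1.0]]
ft_force: [-1.8, -1.7, 10.5]
opening: 0.0333
grasp_force: 24.3
```

```bash
python3 -m creep '[{"fingers":0.5,"slide":[0,0,-1],"delta_rot":[0,0,0]},{"fingers":0.5,"slide":[0,0,-3],"delta_rot":[0,0,0]},{"fingers":0.5,"slide":[-2,0,-4],"delta_rot":[0,0,0]},{"fingers":0.5,"slide":[-5,-0.5,-4],"delta_rot":[0,0,0]},{"fingers":0.5,"slide":[-8,-1,-3],"delta_rot":[0,0,0]},{"fingers":0.5,"slide":[-10.5,-1,-1],"delta_rot":[0,0,0]},{"fingers":0.5,"slide":[-11.4,-1,0.5],"delta_rot":[0,0,0]},{"fingers":0.5,"slide":[-11.4,-1,1.5],"delta_rot":[0,0,0]},{"fingers":0.5,"slide":[-11.4,-1,2],"delta_rot":[0,0,0]},{"fingers":0.5,"slide":[-11.4,-1,2.2],"delta_rot":[0,0,0]},{"fingers":0.5,"slide":[-11.4,-1,2.3],"delta_rot":[0,0,0]},{"fingers":0.5,"slide":[-11.4,-1,2.3],"delta_rot":[0,0,0]}]'; python3 -c "
from h import *
s=arm.read_state();print(s['tool_pos'],s['ft_force'],s['opening'],s['grasp_force'])
cv2.imwrite('pics/side1.png',snapshot('side'));cv2.imwrite('pics/sd1c.png',cv2.resize(snapshot('side')[220:300,220:330],None,fx=4,fy=4))"
```

```text
clock: 3.63
tool_pos: [0.4533, 0.1505, 0.0327]
tool_rot: [[-0.001, 1.0, 0.001], [1.0, 0.001, 0.0], [0.0, 0.001, -1.0]]
ft_force: [-0.2, 0.1, -0.9]
opening: 0.0332
grasp_force: 25.1
[0.4533 0.1505 0.0327] [-0.185   0.1474 -0.9347] 0.033247732404689326 25.083320438861847
```

```bash
python3 -m creep '[{"fingers":0.5,"slide":[0,0,0.1],"delta_rot":[0,0,0]},{"fingers":0.5,"slide":[0,0,0.1],"delta_rot":[0,0,0]},{"fingers":0.1,"slide":[0,0,0.1],"delta_rot":[0,0,0]},{"fingers":-0.4,"slide":[0,0,0.1],"delta_rot":[0,0,0]},{"fingers":-0.6,"slide":[0,0,0.1],"delta_rot":[0,0,0]},{"fingers":-0.6,"slide":[0,0,-1],"delta_rot":[0,0,0]},{"fingers":-0.6,"slide":[0,0,-4],"delta_rot":[0,0,0]},{"fingers":-0.6,"slide":[0,0,-8],"delta_rot":[0,0,0]},{"fingers":0,"slide":[0,0,-12],"delta_rot":[0,0,0]},{"fingers":0.5,"slide":[0,0,-14],"delta_rot":[0,0,0]},{"fingers":1,"slide":[0,0,-15],"delta_rot":[0,0,0]},{"fingers":1,"slide":[0,0,-15],"delta_rot":[0,0,0]}]'; python3 -c "
from h import *
s=arm.read_state();print(s['tool_pos'],s['ft_force'],s['opening'])
cv2.imwrite('pics/w2.png',snapshot('wrist'));cv2.imwrite('pics/sd2.png',snapshot('side'))
W=cv2.imread('pics/w2.png');cv2.imwrite('pics/v2.png',np.hstack([cv2.resize(W,(400,300)),cv2.resize(cv2.imread('pics/sd2.png')[220:310,210:330],(400,300))]))"
```

```text
clock: 4.73
tool_pos: [0.4541, 0.1503, 0.1846]
tool_rot: [[-0.0, 1.0, 0.004], [1.0, 0.0, 0.001], [0.001, 0.004, -1.0]]
ft_force: [0.2, 1.3, -0.3]
opening: 0.0201
grasp_force: 0.0
[0.4541 0.1503 0.1846] [ 0.2257  1.3215 -0.3379] 0.020116607788998524
```

View pics/v2.png

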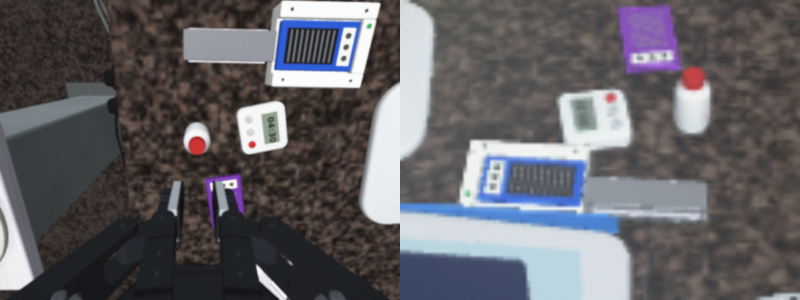

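The bottle stands upright on the worktop clear of the tongue (wrist tile (196,140), side tile (692,100)), and the tongue is free. Next I'll press on the plate.

```bash
python3 -m creep '[{"fingers":1,"slide":[3,3,0],"delta_rot":[0,0,0]},{"fingers":1,"slide":[5,6,0],"delta_rot":[0,0,0]},{"fingers":1,"slide":[8,9,2],"delta_rot":[0,0,0]},{"fingers":1,"slide":[10,12,4],"delta_rot":[0,0,0]},{"fingers":1,"slide":[11.2,13.9,7],"delta_rot":[0,0,0]},{"fingers":1,"slide":[11.2,13.9,10],"delta_rot":[0,0,0]},{"fingers":1,"slide":[11.2,13.9,12],"delta_rot":[0,0,0]},{"fingers":1,"slide":[11.2,13.9,12.5],"delta_rot":[0,0,0]},{"fingers":1,"slide":[11.2,13.9,12.5],"delta_rot":[0,0,0]},{"fingers":1,"slide":[11.2,13.9,12.5],"delta_rot":[0,0,0]}]'
python3 -m creep '[{"fingers":1,"slide":[0,0,0.4],"delta_rot":[0,0,0]},{"fingers":1,"slide":[0,0,0.8],"delta_rot":[0,0,0]},{"fingers":1,"slide":[0,0,0.9],"delta_rot":[0,0,0]},{"fingers":1,"slide":[0,0,0.9],"delta_rot":[0,0,0]}]'
```

```text
clock: 5.67
tool_pos: [0.5919, 0.2619, 0.0573]
tool_rot: [[0.0, 1.0, -0.001], [1.0, -0.0, -0.0], [-0.0, -0.001, -1.0]]
ft_force: [-0.0, -0.2, 0.8]
opening: 0.0004
grasp_force: 0.0
clock: 6.0
tool_pos: [0.592, 0.262, 0.0486]
tool_rot: [[0.0, 1.0, 0.0], [1.0, -0.0, 0.0], [0.0, 0.0, -1.0]]
ft_force: [-0.0, 0.0, -0.4]
opening: -0.0
grasp_force: 0.0
```

```bash
python3 -m creep '[{"fingers":1,"slide":[0,0,0.1],"delta_rot":[0,0,0]},{"fingers":1,"slide":[0,0,0.15],"delta_rot":[0,0,0]},{"fingers":1,"slide":[0,0,0.15],"delta_rot":[0,0,0]}]'
python3 -m creep '[{"fingers":1,"slide":[0,0,0.05],"delta_rot":[0,0,0]},{"fingers":1,"slide":[0,0,0.05],"delta_rot":[0,0,0]},{"fingers":1,"slide":[0,0,0.05],"delta_rot":[0,0,0]}]'
```

```text
clock: 6.25
tool_pos: [0.5922, 0.262, 0.0471]
tool_rot: [[0.0, 1.0, 0.0], [1.0, -0.0, 0.0], [0.0, 0.0, -1.0]]
ft_force: [0.4, -0.3, 1.6]
opening: -0.0001
grasp_force: 1.3
clock: 6.5
tool_pos: [0.5922, 0.2621, 0.0471]
tool_rot: [[-0.0, 1.0, 0.001], [1.0, 0.0, 0.0], [0.0, 0.001, -1.0]]
ft_force: [-3.0, -1.2, 10.6]
opening: 0.0
grasp_force: 5.4
```

```bash
python3 -m creep '[{"fingers":1,"slide":[0,0,0.03],"delta_rot":[0,0,0]},{"fingers":1,"slide":[0,-0.3,0.03],"delta_rot":[0,0,0]},{"fingers":1,"slide":[0,-0.6,0.03],"delta_rot":[0,0,0]},{"fingers":1,"slide":[0,-1,0.03],"delta_rot":[0,0,0]},{"fingers":1,"slide":[0,-1.5,0.03],"delta_rot":[0,0,0]},{"fingers":1,"slide":[0,-2,0.03],"delta_rot":[0,0,0]},{"fingers":1,"slide":[0,-2,0.03],"delta_rot":[0,0,0]}]'
python3 - <<'E'
from h import *
s=arm.read_state();im=snapshot("side")
hsv=cv2.cvtColor(im,cv2.COLOR_BGR2HSV);m=((hsv[...,0]>105)&(hsv[...,0]<125)&(hsv[...,1]>120))[262:283,215:310]
print(s["ft_force"]);C=cam("side")
ys,xs=np.where(m);print(np.percentile(xs,[1,99])+215, [onz(C,(x+215,273),.033) for x in np.percentile(xs,[1,99])])
a=cv2.imread("pics/sd2.png")
cv2.imwrite("pics/v3.png",np.vstack([cv2.resize(q[255:290,210:315],(720,240)) for q in (a,im)]))
E
```

```text
clock: 7.08
tool_pos: [0.5723, 0.2623, 0.047]
tool_rot: [[-0.0, 1.0, 0.002], [1.0, 0.0, 0.001], [0.001, 0.002, -1.0]]
ft_force: [-1.5, 0.9, 12.2]
opening: -0.0
grasp_force: 6.3
[-1.5281  0.9222 12.1734]
[216. 271.] [array([0.6898, 0.2623, 0.033 ]), array([0.5286, 0.2534, 0.033 ])]
```

View pics/v3.png

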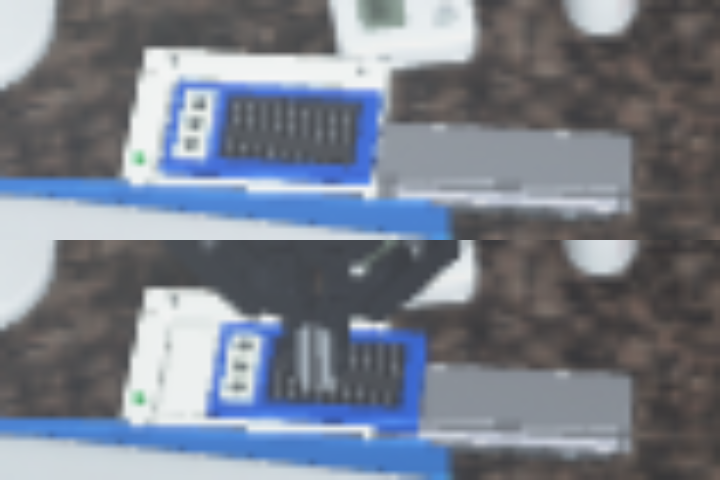

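The plate follows: its front edge moved about 2 cm onto the tongue (lower tile, from 380 to 425). I'll drag the rest of the way.

```bash
python3 -m creep '[{"fingers":1,"slide":[0,-0.4,0.01],"delta_rot":[0,0,0]},{"fingers":1,"slide":[0.02,-1,0.01],"delta_rot":[0,0,0]},{"fingers":1,"slide":[0.05,-1.8,0.01],"delta_rot":[0,0,0]},{"fingers":1,"slide":[0.06,-2.6,0.01],"delta_rot":[0,0,0]},{"fingers":1,"slide":[0.08,-3.4,0.01],"delta_rot":[0,0,0]},{"fingers":1,"slide":[0.1,-4,0.01],"delta_rot":[0,0,0]},{"fingers":1,"slide":[0.1,-4,0.01],"delta_rot":[0,0,0]}]'
python3 -m creep '[{"fingers":1,"slide":[0,-0.4,0],"delta_rot":[0,0,0]},{"fingers":1,"slide":[0.02,-1,0],"delta_rot":[0,0,0]},{"fingers":1,"slide":[0.05,-1.8,0],"delta_rot":[0,0,0]},{"fingers":1,"slide":[0.06,-2.6,0],"delta_rot":[0,0,0]},{"fingers":1,"slide":[0.08,-3.4,0],"delta_rot":[0,0,0]},{"fingers":1,"slide":[0.1,-3.9,0],"delta_rot":[0,0,0]},{"fingers":1,"slide":[0.1,-3.9,0],"delta_rot":[0,0,0]},{"fingers":1,"slide":[0.1,-3.9,0],"delta_rot":[0,0,0]}]'
```

```text
clock: 7.72
tool_pos: [0.5321, 0.2634, 0.047]
tool_rot: [[-0.0, 1.0, 0.002], [1.0, 0.0, 0.001], [0.001, 0.002, -1.0]]
ft_force: [-3.7, 0.6, 16.5]
opening: -0.0006
grasp_force: 7.9
clock: 8.38
tool_pos: [0.4933, 0.2645, 0.047]
tool_rot: [[-0.0, 1.0, 0.002], [1.0, 0.0, 0.001], [0.001, 0.002, -1.0]]
ft_force: [-4.0, 1.9, 19.2]
opening: -0.0001
grasp_force: 9.6
```

```bash
python3 -m creep '[{"fingers":1,"slide":[0,0,-0.5],"delta_rot":[0,0,0]},{"fingers":1,"slide":[0,0,-3],"delta_rot":[0,0,0]},{"fingers":0,"slide":[0,0,-7],"delta_rot":[0,0,0]},{"fingers":-1,"slide":[0,0,-11],"delta_rot":[0,0,0]},{"fingers":-1,"slide":[0,0,-15],"delta_rot":[0,0,0]},{"fingers":-1,"slide":[0,0,-17],"delta_rot":[0,0,0]},{"fingers":-1,"slide":[0,0,-18],"delta_rot":[0,0,0]},{"fingers":-1,"slide":[0,0,-18],"delta_rot":[0,0,0]},{"fingers":-1,"slide":[0,0,-18],"delta_rot":[0,0,0]},{"fingers":-1,"slide":[0,0,-18],"delta_rot":[0,0,0]}]'
python3 - <<'E'
from h import *
s=arm.read_state();C=cam("wrist",s);im=snapshot("wrist");cv2.imwrite("pics/w4.png",im)
print(s["joint_positions"])
hsv=cv2.cvtColor(im,cv2.COLOR_BGR2HSV);H,Sx,V=[hsv[...,i] for i in range(3)]
def big(m):
    cs,_=cv2.findContours(m.astype(np.uint8),0,1);return max(cs,key=cv2.contourArea)
m=(H>100)&(H<120)&(Sx>120)&(V>80);m[300:]=0
b=big(m);P=np.array([onz(C,p[0],.033)[:2] for p in b],np.float32)*1000
print("plate",cv2.minAreaRect(P),P.min(0),P.max(0),cv2.boundingRect(b))
roi=np.zeros(m.shape,bool);x,y,w,h=cv2.boundingRect(b);roi[y-60:y+h+60,x+w:x+w+170]=1
d=big(roi&(Sx<50)&(V>195));P=np.array([onz(C,p[0],.033)[:2] for p in d],np.float32)*1000;print("dock",cv2.minAreaRect(P),P.min(0),P.max(0))
E
```

```text
clock: 9.22
tool_pos: [0.4922, 0.2637, 0.2242]
tool_rot: [[0.0, 1.0, -0.002], [1.0, -0.0, -0.001], [-0.001, -0.002, -1.0]]
ft_force: [0.1, 0.3, -1.1]
opening: 0.0854
grasp_force: 0.0
[0.3848 0.4237 1.537  0.     1.1835 0.3849]
plate ((493.5816955566406, 264.9628601074219), (55.920772552490234, 89.99177551269531), 88.7993392944336) [448.0679 236.2116] [538.5915 293.5445] (235, 155, 88, 54)
dock ((598.0467529296875, 262.96282958984375), (91.50696563720703, 109.12227630615234), 88.9527587890625) [543.4125 216.4441] [653.2354 309.6509]
```

View pics/w4.png

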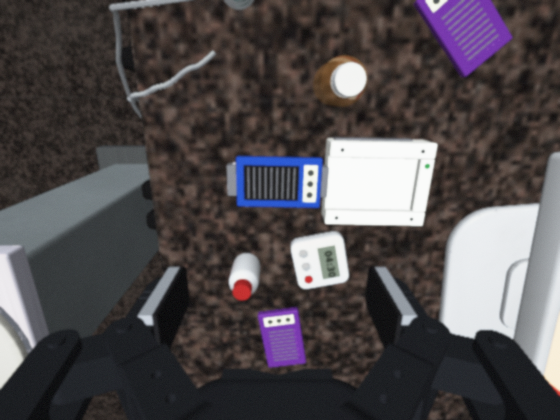

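The plate lies flat on the tongue, centred at (279,182) px, with a gap before the dock. Before gripping it I'll take an unobstructed look at the rack.

```bash
python3 -m creep '[{"fingers":-1,"slide":[-3,1,-1],"delta_rot":[0,0,0]},{"fingers":-1,"slide":[-7,1.5,-2],"delta_rot":[0,0,0]},{"fingers":-1,"slide":[-11,2,-3],"delta_rot":[0,0,0]},{"fingers":-1,"slide":[-15,3,-3],"delta_rot":[0,0,0]},{"fingers":-1,"slide":[-19,4,-3],"delta_rot":[0,0,0]},{"fingers":-1,"slide":[-23,5,-3],"delta_rot":[0,0,0]},{"fingers":-1,"slide":[-27,6,-3],"delta_rot":[0,0,0]},{"fingers":-1,"slide":[-31,7,-3],"delta_rot":[0,0,0]},{"fingers":-1,"slide":[-34,8,-3],"delta_rot":[0,0,0]},{"fingers":-1,"slide":[-36,8,-3],"delta_rot":[0,0,0]},{"fingers":-1,"slide":[-36,8,-3],"delta_rot":[0,0,0]},{"fingers":-1,"slide":[-36,8,-3],"delta_rot":[0,0,0]}]'
python3 - <<'E'
from h import *
s=arm.read_state();im=snapshot("wrist");cv2.imwrite("pics/w5.png",im);print(s["joint_positions"])
np.savez("w5.npz",p=s["tool_pos"],R=s["tool_rot"])
cv2.imwrite("pics/w5c.png",cv2.resize(im[60:360,130:430],(600,600),interpolation=2))
E
```

```text
clock: 10.27
tool_pos: [0.5724, -0.0967, 0.2542]
tool_rot: [[0.002, 1.0, -0.003], [1.0, -0.002, 0.001], [0.001, -0.003, -1.0]]
ft_force: [-0.2, 1.0, 0.6]
opening: 0.0851
grasp_force: 0.0
[-0.2703  0.4235  1.4441  0.0001  1.2768 -0.2683]
```

View pics/w5c.png

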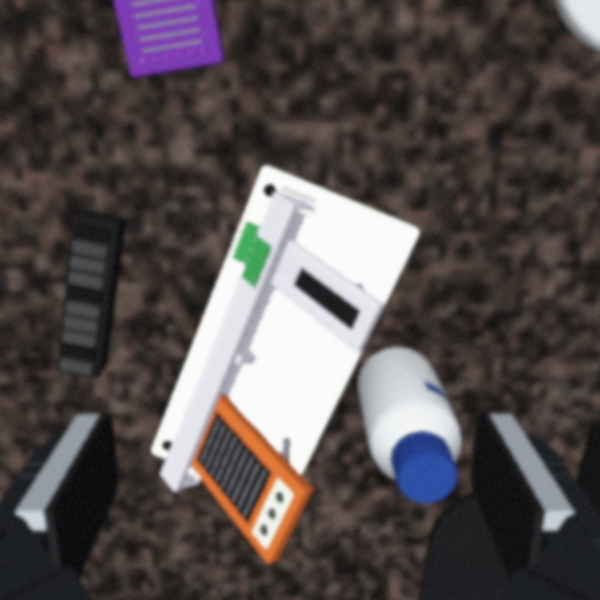

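The rack base's corners are at full-image (262,144), (340,175) and (206,286); the green tab is at about (256,186). The orange plate's top-edge corners are at (285,304) and (264,341), and the top of the green bay's rest is at (321,211) and (310,235).

Run:
```python
from h import *
z=np.load("w5.npz");C=cam("wrist",dict(tool_pos=z["p"],tool_rot=z["R"]))
im=cv2.imread("pics/w5.png");hsv=cv2.cvtColor(im,cv2.COLOR_BGR2HSV)
f=lambda x,y:(130+x/2,60+y/2)
g=cv2.cvtColor(im,6);
def ref(p):
    q=np.array([[p]],np.float32);return cv2.cornerSubPix(g,q,(4,4),(-1,-1),(3,40,.01))[0,0]
px=[ref(f(264,166)),ref(f(421,231)),ref(f(152,454))];print(px)
A,B,D=[onz(C,p,.01) for p in px];print("corners",A,B,D,"sizes",np.linalg.norm(B-A),np.linalg.norm(D-A))
ex=B-A;ey=A-D;y1=np.arctan2(ex[1],ex[0]);y2=np.arctan2(-ey[0],ey[1]);print("yaw",np.degrees([y1,y2]))
yaw=(y1*104+y2*214)/318; X=np.array([np.cos(yaw),np.sin(yaw),0]);Y=np.array([-np.sin(yaw),np.cos(yaw),0])
c=(B+D)/2;print("base c",c, "yaw",np.degrees(yaw))
loc=lambda p:np.array([(p-c)@X,(p-c)@Y])*1000
for p in ((382,302),(360,350),):print("rest top",loc(onz(C,f(*p),.0813)))
m=((hsv[...,0]>3)&(hsv[...,0]<18)&(hsv[...,1]>150)&(hsv[...,2]>120)).astype(np.uint8)
cs,_=cv2.findContours(m,0,1);o=max(cs,key=cv2.contourArea);q=cv2.approxPolyDP(o,3,True)[:,0];print("orange px",q.tolist())
for p in q: print(p,"front top z.0985",loc(onz(C,p,.0985)),"back top z.0924",loc(onz(C,p,.0924)))
gm=((hsv[...,0]>45)&(hsv[...,0]<80)&(hsv[...,1]>120)).astype(np.uint8);cs,_=cv2.findContours(gm,0,1)
k=max(cs,key=cv2.contourArea);M=cv2.moments(k);gp=(M["m10"]/M["m00"],M["m01"]/M["m00"]);print("tab",gp,loc(onz(C,gp,.03)))
# side/scene of orange centre
```

```text
[array([261.7667, 141.8431], dtype=float32), array([339.7886, 175.331 ], dtype=float32), array([204.8794, 285.8658], dtype=float32)]
corners [ 0.5544 -0.0601  0.01  ] [ 0.6485 -0.1005  0.01  ] [ 0.4726 -0.2561  0.01  ] sizes 0.10243280248958618 0.21232682848404597
yaw [-23.2313 -22.6646]
base c [ 0.5606 -0.1783  0.01  ] yaw -22.84990826548062
rest top [29.8585 75.0297]
rest top [30.6921 46.3508]
orange px [[241, 258], [236, 270], [238, 266], [262, 292], [263, 302], [253, 320], [227, 292], [265, 341], [285, 303]]
[241 258] front top z.0985 [-28.037    2.4386] back top z.0924 [-27.4939  -0.9162]
[236 270] front top z.0985 [-27.9034 -12.5362] back top z.0924 [-27.3574 -16.2132]
[238 266] front top z.0985 [-27.6333  -7.3654] back top z.0924 [-27.0814 -10.9312]
[262 292] front top z.0985 [  6.6264 -26.7033] back top z.0924 [  7.9156 -30.6853]
[263 302] front top z.0985 [ 12.2615 -37.8799] back top z.0924 [ 13.6718 -42.1023]
[253 320] front top z.0985 [ 10.8599 -63.7068] back top z.0924 [ 12.2401 -68.4851]
[227 292] front top z.0985 [-27.4859 -41.0492] back top z.0924 [-26.9309 -45.3399]
[265 341] front top z.0985 [ 33.6486 -85.029 ] back top z.0924 [ 35.5193 -90.2661]
[285 303] front top z.0985 [ 34.4532 -29.9175] back top z.0924 [ 36.3412 -33.9686]
tab (255.67053364269142, 186.2072699149265) [-39.2036  59.1573]
```

```bash
python3 -m creep '[{"fingers":-1,"slide":[3,-0.6,0],"delta_rot":[0,0,0.1]},{"fingers":-1,"slide":[6,-1.3,0],"delta_rot":[0,0,0.22]},{"fingers":-1,"slide":[10,-2.2,0],"delta_rot":[0,0,0.34]},{"fingers":-1,"slide":[14,-3,0],"delta_rot":[0,0,0.46]},{"fingers":-1,"slide":[18,-4,0],"delta_rot":[0,0,0.58]},{"fingers":-1,"slide":[22,-5,0],"delta_rot":[0,0,0.7]},{"fingers":-1,"slide":[26,-6,0],"delta_rot":[0,0,0.82]},{"fingers":-1,"slide":[30,-7,2],"delta_rot":[0,0,0.94]},{"fingers":-1,"slide":[33,-7.9,4],"delta_rot":[0,0,1.06]},{"fingers":-1,"slide":[35,-7.9,7],"delta_rot":[0,0,1.18]},{"fingers":-1,"slide":[36.1,-7.9,10],"delta_rot":[0,0,1.3]},{"fingers":-1,"slide":[36.1,-7.9,10.4],"delta_rot":[0,0,1.4]}]'
python3 -m creep '[{"fingers":-1,"slide":[0,0,0],"delta_rot":[0,0,0.1]},{"fingers":-1,"slide":[0,0,0],"delta_rot":[0,0,0.192]},{"fingers":-1,"slide":[0,0,0],"delta_rot":[0,0,0.192]},{"fingers":-1,"slide":[0,0,0],"delta_rot":[0,0,0.192]}]'; python3 -c "
from h import *
s=arm.read_state();print(s['joint_positions'],s['tool_rot'])
print(s['tool_rot'].T@(np.array([.4935,.2645,.026])-s['tool_pos'])*100)"
```

```text
clock: 11.32
tool_pos: [0.4904, 0.2684, 0.1478]
tool_rot: [[0.979, 0.203, -0.004], [0.203, -0.979, -0.001], [-0.005, 0.0, -1.0]]
ft_force: [-2.0, -0.9, -0.6]
opening: 0.0854
grasp_force: 0.0
clock: 11.65
tool_pos: [0.4931, 0.2658, 0.1516]
tool_rot: [[1.0, 0.019, -0.001], [0.019, -1.0, -0.0], [-0.001, 0.0, -1.0]]
ft_force: [0.0, -0.2, -0.3]
opening: 0.0853
grasp_force: 0.0
[0.3877 0.5139 1.6143 0.0001 1.0141 1.9392] [[ 0.9998  0.0192 -0.0006]
 [ 0.0192 -0.9998 -0.0002]
 [-0.0007  0.0001 -1.    ]]
[ 0.0422  0.1262 12.5619]
```

```bash
python3 -m creep '[{"fingers":-1,"slide":[0,0.1,3],"delta_rot":[0,0,0.04]},{"fingers":-1,"slide":[0,0.1,7],"delta_rot":[0,0,0.04]},{"fingers":-1,"slide":[0,0.1,10],"delta_rot":[0,0,0.04]},{"fingers":-1,"slide":[0,0.1,12],"delta_rot":[0,0,0.04]},{"fingers":-1,"slide":[0,0.1,12.5],"delta_rot":[0,0,0.04]},{"fingers":-1,"slide":[0,0.1,12.5],"delta_rot":[0,0,0.04]},{"fingers":-1,"slide":[0,0.1,12.5],"delta_rot":[0,0,0.04]}]'
python3 -m creep '[{"fingers":-0.3,"slide":[0,0,0],"delta_rot":[0,0,0]},{"fingers":-0.1,"slide":[0,0,0],"delta_rot":[0,0,0]},{"fingers":0,"slide":[0,0,0],"delta_rot":[0,0,0]},{"fingers":0,"slide":[0,0,0],"delta_rot":[0,0,0]},{"fingers":0,"slide":[0,0,0],"delta_rot":[0,0,0]},{"fingers":0,"slide":[0,0,0],"delta_rot":[0,0,0]}]' 50
```

```text
clock: 12.23
tool_pos: [0.4943, 0.2643, 0.0278]
tool_rot: [[1.0, -0.024, 0.001], [-0.024, -1.0, 0.0], [0.001, -0.0, -1.0]]
ft_force: [0.3, 0.4, -0.1]
opening: 0.0852
grasp_force: 0.0
clock: 12.73
tool_pos: [0.4947, 0.2643, 0.0282]
tool_rot: [[1.0, -0.025, 0.002], [-0.025, -1.0, 0.001], [0.002, -0.001, -1.0]]
ft_force: [-1.7, -0.3, 10.0]
opening: 0.053
grasp_force: 50.3
```

```bash
python3 -m creep '[{"fingers":0,"slide":[0,0,-0.5],"delta_rot":[0,0,0]},{"fingers":0,"slide":[0,0,-2],"delta_rot":[0,0,0]},{"fingers":0,"slide":[0,0,-5],"delta_rot":[0,0,0]},{"fingers":0,"slide":[0,0,-9],"delta_rot":[0,0,0]},{"fingers":0,"slide":[0,0,-12],"delta_rot":[0,0,0]},{"fingers":0,"slide":[0,0,-14],"delta_rot":[0,0,0]},{"fingers":0,"slide":[0,0,-14],"delta_rot":[0,0,0]},{"fingers":0,"slide":[0,0,-14],"delta_rot":[0,0,0]}]'
cat > bay.py <<'E'
from h import *
from scipy.spatial.transform import Rotation as Ro
yaw=np.radians(-22.85);Z=np.array([[np.cos(yaw),-np.sin(yaw),0],[np.sin(yaw),np.cos(yaw),0],[0,0,1]])
u=Z@[.669,0,.743];n=Z@[-.743,0,.669];Rb=np.c_[u,-Z[:,1],-n]
seat=np.array([.5862,-.1240,.062])
def go(du,dn):  # TCP pose for plate centre du along u, dn along n from seat
    return seat+Rb@np.array([.001,0,.0003])+u*du+n*dn
def show(du,dn):
    s=arm.read_state();R=s["tool_rot"];p=go(du,dn)
    print("slide cm",R.T@(p-s["tool_pos"])*100,"rot",(Ro.from_matrix(R.T@Rb)).as_rotvec(),"tcp",p)
if __name__=="__main__":
    import sys
    s=arm.read_state();print(s["tool_pos"],s["joint_positions"]);show(float(sys.argv[1])/1000,float(sys.argv[2])/1000)
E
python3 bay.py 60 3
```

```text
clock: 13.4
tool_pos: [0.4945, 0.2642, 0.1684]
tool_rot: [[1.0, -0.025, 0.003], [-0.025, -1.0, 0.001], [0.003, -0.001, -1.0]]
ft_force: [-0.2, -0.5, -1.0]
opening: 0.0528
grasp_force: 53.2
[0.4945 0.2642 0.1684] [ 0.3842  0.491   1.5994 -0.      1.0483  1.98  ]
slide cm [13.7346 40.003   5.9144] rot [-0.1581  0.8254  0.3509] tcp [ 0.622  -0.1391  0.1091]
```

```bash
python3 -m creep '[{"fingers":0,"slide":[0.5,2,-1],"delta_rot":[-0.005,0.03,0.01]},{"fingers":0,"slide":[1,5,-2],"delta_rot":[-0.015,0.08,0.03]},{"fingers":0,"slide":[2,9,-2],"delta_rot":[-0.03,0.16,0.07]},{"fingers":0,"slide":[3,13,-2],"delta_rot":[-0.045,0.24,0.1]},{"fingers":0,"slide":[4,17,-2],"delta_rot":[-0.06,0.32,0.14]},{"fingers":0,"slide":[5,21,-2],"delta_rot":[-0.08,0.41,0.17]},{"fingers":0,"slide":[6.5,25,-2],"delta_rot":[-0.095,0.5,0.21]},{"fingers":0,"slide":[8,29,-2],"delta_rot":[-0.11,0.58,0.25]},{"fingers":0,"slide":[10,33,-1],"delta_rot":[-0.13,0.67,0.28]},{"fingers":0,"slide":[11.5,36.5,0],"delta_rot":[-0.145,0.75,0.32]},{"fingers":0,"slide":[13,39,1],"delta_rot":[-0.158,0.825,0.351]},{"fingers":0,"slide":[13.7,40,2],"delta_rot":[-0.158,0.825,0.351]}]'
python3 -m creep '[{"fingers":0,"slide":[0,0,0],"delta_rot":[0,0,0]},{"fingers":0,"slide":[0,0,0],"delta_rot":[0,0,0]},{"fingers":0,"slide":[0,0,0],"delta_rot":[0,0,0]}]';python3 bay.py 45 3
```

```text
clock: 14.4
tool_pos: [0.6096, -0.0498, 0.2035]
tool_rot: [[0.688, -0.421, 0.591], [-0.317, -0.907, -0.278], [0.653, 0.004, -0.758]]
ft_force: [0.8, 0.1, -1.4]
opening: 0.0524
grasp_force: 53.2
clock: 14.65
tool_pos: [0.6106, -0.0498, 0.2048]
tool_rot: [[0.688, -0.42, 0.592], [-0.316, -0.908, -0.277], [0.654, 0.004, -0.757]]
ft_force: [-0.7, 0.5, -1.5]
opening: 0.0527
grasp_force: 53.1
[ 0.6106 -0.0498  0.2048] [-0.0486  0.4032  1.966  -1.2058  0.2686  3.0595]
slide cm [-4.1462  7.6246 10.5721] rot [ 0.0268  0.1252 -0.0222] tcp [ 0.6127 -0.1352  0.098 ]
```

The wrist hit its range limits: q4 is at -1.2 and q6 at 3.06. The bay pose needs the other wrist branch (q4 near π). I'll fit the arm's kinematics from the logged poses and plan a wrist roll.

```bash
cat > kin.py <<'E'
from bay import *
from scipy.optimize import least_squares
E=lambda ax,a:Ro.from_euler(ax,a).as_matrix()
T=[([-.0955,.4942,1.3461,0,1.3025,-.0955],[.6247,0,.2447]),([.3848,.4237,1.537,0,1.1835,.3849],[.4922,.2637,.2242]),
([-.2703,.4235,1.4441,0,1.2768,-.2683],[.5724,-.0967,.2542]),([.3877,.5139,1.6143,0,1.0141,1.9392],[.4931,.2658,.1516]),
([.3842,.491,1.5994,0,1.0483,1.98],[.4945,.2642,.1684]),([-.0486,.4032,1.966,-1.2058,.2686,3.0595],[.6106,-.0498,.2048])]
R6=np.array([[.688,-.42,.592],[-.316,-.908,-.277],[.654,.004,-.757]])
def Rq(q,sg): return E('z',q[0])@E('y',q[1]+q[2])@E('z',sg[0]*q[3])@E('y',q[4])@E('z',sg[1]*q[5])
def pos(q,k,sg):
    a,h,s,L1,L2,o,d=k;A=q[1];B=q[1]+q[2]
    return E('z',q[0])@np.array([a+L1*np.sin(A)+L2*np.sin(B)+o*np.cos(B),s,h+L1*np.cos(A)+L2*np.cos(B)-o*np.sin(B)])+d*Rq(q,sg)[:,2]
best=None
for sg in ((1,1),(-1,1),(1,-1),(-1,-1)):
    C=[Rq(q,sg).T@R for q,R in ((T[0][0],np.array([[0,1,0],[1,0,0],[0,0,-1.]])),(T[5][0],R6))]
    e=np.linalg.norm(C[0]-C[1])
    if best is None or e<best[0]: best=(e,sg,C[0])
e,sg,Cn=best
f=lambda k:np.ravel([pos(q,k,sg)-p for q,p in T])
fit=least_squares(f,[.0,.3,.06,.4,.4,0,.3]);K=fit.x
def fk(q): return pos(q,K,sg),Rq(q,sg)@Cn
lo=np.array([-2.91,-.82,.22,-1.22,.12,-3.08]);hi=np.array([2.91,2.16,2.67,4.37,2.79,3.08])
def ik(p,R,q0):
    g=lambda q:np.r_[(fk(q)[0]-p)*5,(Ro.from_matrix(fk(q)[1].T@R)).as_rotvec()]
    r=least_squares(g,np.clip(q0,lo+.01,hi-.01),bounds=(lo,hi));return r.x,np.abs(r.fun).max()
if __name__=="__main__":
    print(sg,e,K,np.abs(fit.fun).max());print(Cn)
    for du in (0,.045,.09):
        for g in (0,1):
            R=Rb@E('z',np.pi*g)
            for q4,q6 in ((3.6,-1.8),(3.6,1.3),(0,1.8),(-1,2.8),(-1,-.3)):
                q,er=ik(go(du,.003),R,[-.1,.5,2,q4,.3,q6])
                if er<1e-3: print(du,g,q,er)
E
python3 kin.py
```

```text
(1, 1) 0.0016807875604678978 [-0.0005  0.256   0.0596  0.5976  0.3845  0.1179  0.3214] 5.110933576031422e-05
[[-0.     -1.     -0.0012]
 [ 1.      0.     -0.0001]
 [ 0.0001 -0.0012  1.    ]]
0 0 [-0.2486  0.7895  2.211   3.3135  0.6986 -1.6021] 1.5315526624704034e-11
0 0 [-0.2486  0.7895  2.211   3.3135  0.6986 -1.6021] 7.632783294297951e-16
0 0 [-0.2486  0.7895  2.211   3.3135  0.6986 -1.6021] 1.2490009027033011e-15
0 1 [-0.2465  0.7892  2.2102  3.3199  0.6975  1.5359] 4.544808973605541e-12
0 1 [-0.2465  0.7892  2.2102  3.3199  0.6975  1.5359] 1.446016917316939e-11
0.045 0 [-0.2602  0.6947  2.129   3.3458  0.5244 -1.6551] 1.9327212311964454e-09
0.045 0 [-0.2602  0.6947  2.129   3.3458  0.5244 -1.6551] 2.203848215032167e-11
0.045 0 [-0.2602  0.6947  2.129   3.3458  0.5244 -1.6551] 1.6653345369377348e-15
0.045 1 [-0.2582  0.6946  2.1283  3.3538  0.5237  1.4808] 1.1102230246251565e-15
0.045 1 [-0.2582  0.6946  2.1283  3.3538  0.5237  1.4808] 9.703232027991234e-10
0.09 0 [-0.2701  0.6209  2.0423  3.4071  0.3673 -1.7329] 7.051192962848063e-12
0.09 0 [-0.2701  0.6209  2.0423  3.4071  0.3673 -1.7329] 1.0064171718227044e-12
0.09 0 [-0.2701  0.6209  2.0423  3.4071  0.3673 -1.7329] 4.696672217807674e-10
0.09 1 [-0.2683  0.6209  2.0417  3.4179  0.3671  1.3997] 1.2490009027033011e-15
0.09 1 [-0.2683  0.6209  2.0417  3.4179  0.3671  1.3997] 1.630117147038372e-12
```

```bash
cat > plan.py <<'E'
from kin import *
import sys
k0=int(sys.argv[1])
qa=np.array([-.0486,.4032,1.966,-1.2058,.2686,3.0595]);qb=np.array([-.27,.621,2.042,3.407,.367,-1.733])
def wp(t):
    q=qa+(qb-qa)*t; q[4]+=.12*np.sin(np.pi*t); q[1]-=.08*np.sin(np.pi*t); return q
s=arm.read_state();p0,R0=s["tool_pos"],s["tool_rot"];print(s["joint_positions"],fk(s["joint_positions"])[0]-p0)
for k in range(k0+1,k0+13):
    p,R=fk(wp(min(k/36,1)));print(k,np.round(R0.T@(p-p0)*100,1),np.round((Ro.from_matrix(R0.T@R)).as_rotvec(),2),p)
E
python3 plan.py 0
```

```text
[-0.0486  0.4032  1.966  -1.2058  0.2686  3.0595] [-0.0001  0.     -0.    ]
1 [-1.2  0.7  0. ] [-0.01 -0.04 -0.01] [ 0.5998 -0.052   0.1972]
2 [-2.4  1.1 -0. ] [-0.02 -0.08 -0.01] [ 0.589  -0.0523  0.1894]
3 [-3.7  1.4 -0.1] [-0.02 -0.12 -0.02] [ 0.5782 -0.0505  0.1816]
4 [-5.   1.5 -0.3] [-0.01 -0.16 -0.02] [ 0.568  -0.0468  0.1741]
5 [-6.3  1.4 -0.5] [-0.   -0.2  -0.03] [ 0.5584 -0.041   0.1671]
6 [-7.6  1.1 -0.7] [ 0.02 -0.24 -0.03] [ 0.5497 -0.0334  0.1606]
7 [-8.8  0.5 -1. ] [ 0.04 -0.28 -0.04] [ 0.5423 -0.0242  0.155 ]
8 [-9.8 -0.2 -1.3] [ 0.08 -0.31 -0.04] [ 0.5363 -0.0136  0.1504]
9 [-10.7  -1.1  -1.6] [ 0.11 -0.34 -0.05] [ 0.5319 -0.0018  0.1468]
10 [-11.5  -2.1  -1.9] [ 0.16 -0.37 -0.05] [0.5293 0.0107 0.1445]
11 [-12.   -3.2  -2.3] [ 0.2  -0.38 -0.05] [0.5285 0.0236 0.1434]
12 [-12.3  -4.4  -2.6] [ 0.25 -0.39 -0.05] [0.5296 0.0365 0.1436]
```

```bash
python3 -m creep '[{"fingers":0,"slide":[-1.2,0.7,0],"delta_rot":[-0.01,-0.04,-0.01]},{"fingers":0,"slide":[-2.4,1.1,0],"delta_rot":[-0.02,-0.08,-0.01]},{"fingers":0,"slide":[-3.7,1.4,-0.1],"delta_rot":[-0.02,-0.12,-0.02]},{"fingers":0,"slide":[-5,1.5,-0.3],"delta_rot":[-0.01,-0.16,-0.02]},{"fingers":0,"slide":[-6.3,1.4,-0.5],"delta_rot":[0,-0.2,-0.03]},{"fingers":0,"slide":[-7.6,1.1,-0.7],"delta_rot":[0.02,-0.24,-0.03]},{"fingers":0,"slide":[-8.8,0.5,-1],"delta_rot":[0.04,-0.28,-0.04]},{"fingers":0,"slide":[-9.8,-0.2,-1.3],"delta_rot":[0.08,-0.31,-0.04]},{"fingers":0,"slide":[-10.7,-1.1,-1.6],"delta_rot":[0.11,-0.34,-0.05]},{"fingers":0,"slide":[-11.5,-2.1,-1.9],"delta_rot":[0.16,-0.37,-0.05]},{"fingers":0,"slide":[-12,-3.2,-2.3],"delta_rot":[0.2,-0.38,-0.05]},{"fingers":0,"slide":[-12.3,-4.4,-2.6],"delta_rot":[0.25,-0.39,-0.05]}]'; python3 plan.py 12
```

```text
clock: 15.65
tool_pos: [0.5292, 0.0368, 0.1444]
tool_rot: [[0.895, -0.257, 0.366], [-0.307, -0.948, 0.085], [0.325, -0.188, -0.927]]
ft_force: [-0.3, 0.8, -1.3]
opening: 0.0528
grasp_force: 53.2
[-0.1218  0.4042  1.9956  0.3372  0.3986  1.457 ] [-0.0001  0.     -0.    ]
13 [-0.  -1.3  0.2] [ 0.05 -0.01 -0.01] [0.5326 0.049  0.1451]
14 [ 0.1 -2.5  0.2] [ 0.09 -0.   -0.02] [0.5375 0.0606 0.1479]
15 [ 0.5 -3.8  0.2] [ 0.14  0.01 -0.03] [0.5441 0.071  0.1517]
16 [ 1.1 -4.9  0.1] [ 0.19  0.03 -0.03] [0.5524 0.0798 0.1564]
17 [ 2.  -5.9  0. ] [ 0.23  0.06 -0.04] [0.562  0.0867 0.1619]
18 [ 3.  -6.7 -0.1] [ 0.26  0.09 -0.05] [0.5728 0.0914 0.1679]
19 [ 4.2 -7.4 -0.3] [ 0.29  0.13 -0.05] [0.5845 0.0936 0.1741]
20 [ 5.5 -7.8 -0.4] [ 0.31  0.18 -0.06] [0.5967 0.0933 0.1804]
21 [ 6.9 -7.9 -0.5] [ 0.33  0.22 -0.06] [0.6092 0.0903 0.1864]
22 [ 8.3 -7.8 -0.6] [ 0.33  0.27 -0.06] [0.6215 0.0846 0.1918]
23 [ 9.8 -7.4 -0.7] [ 0.33  0.32 -0.06] [0.6334 0.0763 0.1964]
24 [11.2 -6.7 -0.7] [ 0.32  0.37 -0.06] [0.6446 0.0655 0.2   ]
```

```bash
sed -i 's/ return q$/ b=np.sin(np.pi*max(0,(t-1\/3)*1.5)); q[1]-=.15*b; q[2]+=.15*b; q[0]-=.12*b; return q/' plan.py; python3 plan.py 12
```

```text
[-0.1218  0.4042  1.9956  0.3372  0.3986  1.457 ] [-0.0001  0.     -0.    ]
13 [-0.6 -0.4 -0.7] [ 0.04 -0.    0.01] [0.5226 0.0422 0.1497]
14 [-0.9 -0.9 -1.5] [0.08 0.01 0.01] [0.518  0.0474 0.1568]
15 [-1.  -1.5 -2.2] [0.13 0.02 0.02] [0.5156 0.0519 0.1646]
16 [-0.9 -1.9 -3. ] [0.17 0.05 0.02] [0.5155 0.0551 0.1732]
17 [-0.4 -2.3 -3.8] [0.2  0.08 0.02] [0.5175 0.0568 0.1822]
18 [ 0.2 -2.6 -4.5] [0.23 0.12 0.03] [0.5214 0.0567 0.1913]
19 [ 1.1 -2.7 -5.1] [0.25 0.16 0.03] [0.5269 0.0546 0.2004]
20 [ 2.1 -2.6 -5.7] [0.27 0.21 0.03] [0.5339 0.0505 0.2092]
21 [ 3.3 -2.4 -6.2] [0.28 0.26 0.04] [0.5419 0.0441 0.2173]
22 [ 4.6 -2.  -6.7] [0.28 0.31 0.04] [0.5507 0.0358 0.2246]
23 [ 5.9 -1.3 -7. ] [0.27 0.36 0.04] [0.56   0.0255 0.2306]
24 [ 7.3 -0.5 -7.1] [0.26 0.4  0.04] [0.5695 0.0135 0.2352]
```

```bash
python3 -m creep '[{"fingers":0,"slide":[-0.6,-0.4,-0.7],"delta_rot":[0.04,0,0.01]},{"fingers":0,"slide":[-0.9,-0.9,-1.5],"delta_rot":[0.08,0.01,0.01]},{"fingers":0,"slide":[-1,-1.5,-2.2],"delta_rot":[0.13,0.02,0.02]},{"fingers":0,"slide":[-0.9,-1.9,-3],"delta_rot":[0.17,0.05,0.02]},{"fingers":0,"slide":[-0.4,-2.3,-3.8],"delta_rot":[0.2,0.08,0.02]},{"fingers":0,"slide":[0.2,-2.6,-4.5],"delta_rot":[0.23,0.12,0.03]},{"fingers":0,"slide":[1.1,-2.7,-5.1],"delta_rot":[0.25,0.16,0.03]},{"fingers":0,"slide":[2.1,-2.6,-5.7],"delta_rot":[0.27,0.21,0.03]},{"fingers":0,"slide":[3.3,-2.4,-6.2],"delta_rot":[0.28,0.26,0.04]},{"fingers":0,"slide":[4.6,-2,-6.7],"delta_rot":[0.28,0.31,0.04]},{"fingers":0,"slide":[5.9,-1.3,-7],"delta_rot":[0.27,0.36,0.04]},{"fingers":0,"slide":[7.3,-0.5,-7.1],"delta_rot":[0.26,0.4,0.04]}]'; python3 plan.py 24
```

```text
clock: 16.65
tool_pos: [0.5699, 0.012, 0.2352]
tool_rot: [[0.66, -0.145, 0.737], [-0.399, -0.899, 0.181], [0.637, -0.414, -0.651]]
ft_force: [0.2, -0.1, -1.8]
opening: 0.0526
grasp_force: 53.2
[-0.3158  0.3276  2.1639  1.8601  0.4315 -0.1251] [-0.0001  0.0001  0.    ]
25 [1.3 0.8 0.3] [-0.02  0.04 -0.01] [0.5791 0.0001 0.2381]
26 [2.5 1.9 0.6] [-0.04  0.08 -0.02] [ 0.5885 -0.0145  0.2391]
27 [3.7 3.2 1.1] [-0.07  0.12 -0.03] [ 0.5975 -0.0297  0.2381]
28 [4.6 4.7 1.7] [-0.11  0.15 -0.04] [ 0.6061 -0.0454  0.2348]
29 [5.4 6.2 2.3] [-0.15  0.17 -0.05] [ 0.6139 -0.0611  0.2292]
30 [6.  7.8 3.1] [-0.19  0.18 -0.07] [ 0.621  -0.0765  0.2214]
31 [6.4 9.4 3.9] [-0.24  0.19 -0.08] [ 0.6271 -0.0912  0.2112]
32 [ 6.5 11.1  4.8] [-0.28  0.19 -0.09] [ 0.6323 -0.1049  0.1989]
33 [ 6.3 12.8  5.9] [-0.33  0.18 -0.11] [ 0.6363 -0.1175  0.1845]
34 [ 5.9 14.4  6.9] [-0.38  0.16 -0.12] [ 0.6391 -0.1288  0.1683]
35 [ 5.3 16.   8. ] [-0.42  0.14 -0.13] [ 0.6406 -0.1386  0.1505]
36 [ 4.4 17.5  9.1] [-0.46  0.11 -0.14] [ 0.6406 -0.1468  0.1314]
```

```bash
cat > plan2.py <<'E'
from kin import *
s=arm.read_state();p0,R0,qa=s["tool_pos"],s["tool_rot"],s["joint_positions"]
qb,er=ik(go(.022,.07),Rb,[-.25,.6,2.2,3.3,.5,-1.6]);print(qb,er)
for k in range(1,13):
    q=qa+(qb-qa)*k/12
    p,R=fk(q);print(k,np.round(R0.T@(p-p0)*100,1),np.round((Ro.from_matrix(R0.T@R)).as_rotvec(),2),p)
z=np.load("w5.npz");C=cam("wrist",dict(tool_pos=z["p"],tool_rot=z["R"]))
print("blue cap",onz(C,(130+424/2,60+467/2),.11))
E
python3 plan2.py
```

```text
[-0.2326  0.6198  2.2719  3.3614  0.5924 -1.6423] 2.609024107869118e-15
1 [0.1 0.1 0.7] [ 0.    0.02 -0.  ] [0.5758 0.0118 0.2307]
2 [0.3 0.5 1.4] [-0.01  0.04 -0.01] [0.5813 0.0092 0.2257]
3 [0.4 1.1 2.1] [-0.02  0.07 -0.02] [0.5861 0.0044 0.2199]
4 [0.5 1.9 2.6] [-0.04  0.09 -0.02] [ 0.5899 -0.0026  0.2133]
5 [0.5 3.  3.2] [-0.07  0.11 -0.03] [ 0.5925 -0.0115  0.2057]
6 [0.5 4.3 3.6] [-0.11  0.13 -0.04] [ 0.5935 -0.0222  0.1971]
7 [0.3 5.8 3.9] [-0.15  0.14 -0.06] [ 0.5927 -0.0345  0.1874]
8 [-0.   7.5  4.2] [-0.2   0.15 -0.07] [ 0.5897 -0.0481  0.1766]
9 [-0.5  9.4  4.3] [-0.26  0.15 -0.09] [ 0.5845 -0.0628  0.1649]
10 [-1.2 11.4  4.3] [-0.33  0.15 -0.1 ] [ 0.5766 -0.0782  0.1524]
11 [-2.1 13.6  4. ] [-0.39  0.13 -0.12] [ 0.5661 -0.094   0.1393]
12 [-3.3 15.7  3.6] [-0.46  0.11 -0.14] [ 0.5527 -0.1099  0.1257]
blue cap [ 0.6369 -0.2021  0.11  ]
```

```bash
python3 -m creep '[{"fingers":0,"slide":[0.1,0.1,0.7],"delta_rot":[0,0.02,0]},{"fingers":0,"slide":[0.3,0.5,1.4],"delta_rot":[-0.01,0.04,-0.01]},{"fingers":0,"slide":[0.4,1.1,2.1],"delta_rot":[-0.02,0.07,-0.02]},{"fingers":0,"slide":[0.5,1.9,2.6],"delta_rot":[-0.04,0.09,-0.02]},{"fingers":0,"slide":[0.5,3,3.2],"delta_rot":[-0.07,0.11,-0.03]},{"fingers":0,"slide":[0.5,4.3,3.6],"delta_rot":[-0.11,0.13,-0.04]},{"fingers":0,"slide":[0.3,5.8,3.9],"delta_rot":[-0.15,0.14,-0.06]},{"fingers":0,"slide":[0,7.5,4.2],"delta_rot":[-0.2,0.15,-0.07]},{"fingers":0,"slide":[-0.5,9.4,4.3],"delta_rot":[-0.26,0.15,-0.09]},{"fingers":0,"slide":[-1.2,11.4,4.3],"delta_rot":[-0.33,0.15,-0.1]},{"fingers":0,"slide":[-2.1,13.6,4],"delta_rot":[-0.39,0.13,-0.12]},{"fingers":0,"slide":[-3.3,15.7,3.6],"delta_rot":[-0.46,0.11,-0.14]}]'; python3 -m creep '[{"fingers":0,"slide":[0,0,0],"delta_rot":[0,0,0]},{"fingers":0,"slide":[0,0,0],"delta_rot":[0,0,0]},{"fingers":0,"slide":[0,0,0],"delta_rot":[0,0,0]}]'; python3 bay.py 22 20
python3 - <<'E'
from h import *
im=snapshot("wrist");cv2.imwrite("pics/w6.png",im);sd=snapshot("side")[150:220,230:320]
cv2.imwrite("pics/v6.png",np.hstack([cv2.resize(im,(400,300)),cv2.resize(sd,(386,300))]))
E
```

```text
clock: 17.65
tool_pos: [0.5517, -0.1096, 0.1249]
tool_rot: [[0.621, -0.387, 0.681], [-0.262, -0.922, -0.284], [0.738, -0.002, -0.675]]
ft_force: [0.7, -0.2, 0.3]
opening: 0.0528
grasp_force: 53.2
clock: 17.9
tool_pos: [0.5532, -0.1084, 0.126]
tool_rot: [[0.619, -0.384, 0.685], [-0.263, -0.923, -0.28], [0.74, -0.007, -0.672]]
ft_force: [0.8, 1.3, -1.1]
opening: 0.0526
grasp_force: 53.2
[ 0.5532 -0.1084  0.126 ] [-0.2347  0.6157  2.2692  3.3493  0.5807 -1.6319]
slide cm [0.003  0.2011 5.0213] rot [-0.0079  0.0044 -0.0025] tcp [ 0.5869 -0.1243  0.0923]
```

View pics/v6.png

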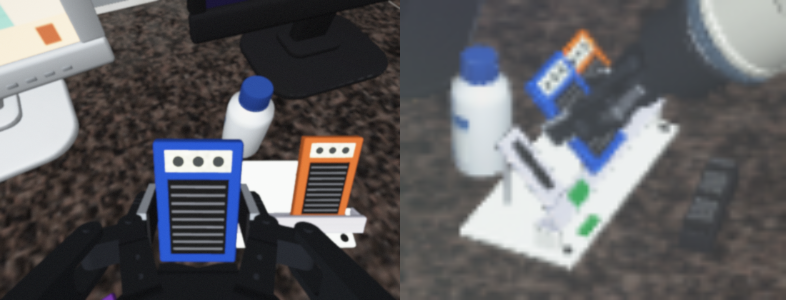

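The plate is held square, pad outward and strip end up (left tile, about (198,200)). In the side tile it faces the free green-tab bay. Now I'll close in and lower it.

```bash
python3 -m creep '[{"fingers":0,"slide":[0,0.1,1],"delta_rot":[-0.008,0.004,-0.003]},{"fingers":0,"slide":[0,0.2,3],"delta_rot":[-0.008,0.004,-0.003]},{"fingers":0,"slide":[0,0.2,4.5],"delta_rot":[-0.008,0.004,-0.003]},{"fingers":0,"slide":[0,0.2,5.5],"delta_rot":[-0.008,0.004,-0.003]},{"fingers":0,"slide":[0,0.2,6.2],"delta_rot":[-0.008,0.004,-0.003]},{"fingers":0,"slide":[0,0.2,6.7],"delta_rot":[-0.008,0.004,-0.003]},{"fingers":0,"slide":[0,0.2,6.7],"delta_rot":[-0.008,0.004,-0.003]},{"fingers":0,"slide":[0,0.2,6.7],"delta_rot":[-0.008,0.004,-0.003]}]'; python3 bay.py 0 3;python3 - <<'E'
from h import *
im=snapshot("wrist");cv2.imwrite("pics/w7.png",im);sd=snapshot("side")[150:220,230:320]
sc=snapshot("scene")[200:280,290:390]
cv2.imwrite("pics/v7.png",np.hstack([cv2.resize(sc,(400,300),interpolation=2),cv2.resize(sd,(386,300),interpolation=2)]))
E
```

```text
clock: 18.67
tool_pos: [0.598, -0.1295, 0.0808]
tool_rot: [[0.617, -0.389, 0.684], [-0.259, -0.921, -0.29], [0.743, 0.002, -0.67]]
ft_force: [-0.8, -0.3, -0.5]
opening: 0.0531
grasp_force: 53.2
[ 0.598  -0.1295  0.0808] [-0.2532  0.7405  2.1714  3.3339  0.6107 -1.6319]
slide cm [-2.1696 -0.0532  0.0256] rot [0.0018 0.0006 0.0009] tcp [ 0.585  -0.1235  0.0645]
```

View pics/v7.png

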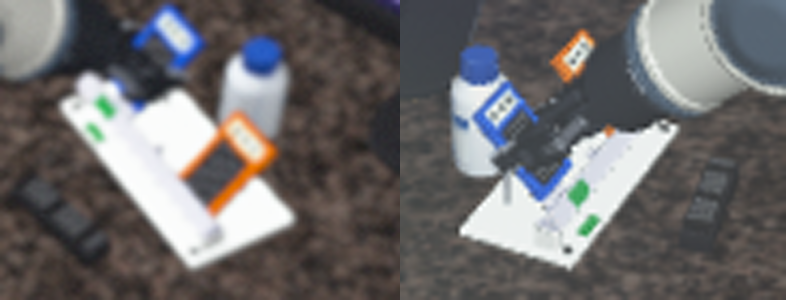

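The plate hovers over the green bay's slot behind the lip, parallel to the orange plate and with no contact force. I'll lower it in small steps.

```bash
python3 -m creep '[{"fingers":0,"slide":[-0.4,-0.05,0],"delta_rot":[0,0,0]},{"fingers":0,"slide":[-0.8,-0.05,0],"delta_rot":[0,0,0]},{"fingers":0,"slide":[-1.2,-0.05,0],"delta_rot":[0,0,0]},{"fingers":0,"slide":[-1.4,-0.05,0],"delta_rot":[0,0,0]},{"fingers":0,"slide":[-1.4,-0.05,0],"delta_rot":[0,0,0]}]'; python3 -m creep '[{"fingers":0,"slide":[-0.2,0,0],"delta_rot":[0,0,0]},{"fingers":0,"slide":[-0.4,0,0],"delta_rot":[0,0,0]},{"fingers":0,"slide":[-0.4,0,0],"delta_rot":[0,0,0]}]';  python3 bay.py 0 3
```

```text
clock: 19.23
tool_pos: [0.5892, -0.1253, 0.0697]
tool_rot: [[0.618, -0.389, 0.683], [-0.259, -0.921, -0.29], [0.742, 0.002, -0.67]]
ft_force: [0.8, 0.5, -1.3]
opening: 0.0526
grasp_force: 53.2
clock: 19.48
tool_pos: [0.587, -0.1244, 0.0671]
tool_rot: [[0.618, -0.389, 0.684], [-0.259, -0.921, -0.29], [0.743, 0.002, -0.67]]
ft_force: [0.3, 0.3, -1.4]
opening: 0.0528
grasp_force: 53.2
[ 0.587  -0.1244  0.0671] [-0.2471  0.7811  2.2034  3.3235  0.682  -1.6115]
slide cm [-0.3413 -0.0053  0.004 ] rot [0.0018 0.0009 0.0009] tcp [ 0.585  -0.1235  0.0645]
```

```bash
python3 -m creep '[{"fingers":0,"slide":[-0.15,0,0],"delta_rot":[0,0,0]},{"fingers":0,"slide":[-0.25,0,0],"delta_rot":[0,0,0]},{"fingers":0,"slide":[-0.25,0,0],"delta_rot":[0,0,0]}]'; python3 -m creep '[{"fingers":0,"slide":[-0.1,0,0],"delta_rot":[0,0,0]},{"fingers":0,"slide":[-0.1,0,0],"delta_rot":[0,0,0]},{"fingers":0,"slide":[-0.1,0,0],"delta_rot":[0,0,0]}]';  python3 bay.py 0 0
```

```text
clock: 19.73
tool_pos: [0.5866, -0.1242, 0.0662]
tool_rot: [[0.615, -0.389, 0.686], [-0.258, -0.921, -0.291], [0.745, 0.002, -0.667]]
ft_force: [3.9, -1.4, 4.4]
opening: 0.0528
grasp_force: 53.3
clock: 19.98
tool_pos: [0.5867, -0.1241, 0.0661]
tool_rot: [[0.614, -0.389, 0.687], [-0.258, -0.921, -0.291], [0.746, 0.002, -0.666]]
ft_force: [5.1, -2.4, 8.3]
opening: 0.0529
grasp_force: 53.4
[ 0.5867 -0.1241  0.0661] [-0.2463  0.7878  2.2073  3.3215  0.6975 -1.608 ]
slide cm [-0.2411  0.0105  0.2639] rot [ 0.0016 -0.0042  0.0008] tcp [ 0.587  -0.1243  0.0625]
```

```bash
python3 -m creep '[{"fingers":0,"slide":[0.15,0,0.1],"delta_rot":[0,0,0]},{"fingers":0,"slide":[0.15,0,0.2],"delta_rot":[0,0,0]},{"fingers":0,"slide":[0.15,0,0.2],"delta_rot":[0,0,0]}]'; python3 -m creep '[{"fingers":0,"slide":[0,0,0.1],"delta_rot":[0,0,0]},{"fingers":0,"slide":[0,0,0.1],"delta_rot":[0,0,0]}]'; python3 bay.py 0 0
```

```text
clock: 20.23
tool_pos: [0.588, -0.1248, 0.0649]
tool_rot: [[0.616, -0.389, 0.685], [-0.259, -0.921, -0.29], [0.744, 0.002, -0.668]]
ft_force: [4.0, -1.5, 3.2]
opening: 0.0525
grasp_force: 53.3
clock: 20.4
tool_pos: [0.5887, -0.125, 0.0642]
tool_rot: [[0.616, -0.389, 0.685], [-0.259, -0.921, -0.29], [0.744, 0.002, -0.668]]
ft_force: [4.8, -1.7, 5.8]
opening: 0.053
grasp_force: 53.3
[ 0.5887 -0.125   0.0642] [-0.2476  0.7898  2.2006  3.3214  0.6897 -1.6094]
slide cm [-0.2476  0.0006 -0.0206] rot [ 0.0017 -0.0011  0.0008] tcp [ 0.587  -0.1243  0.0625]
```

```bash
python3 -m creep '[{"fingers":0,"slide":[0,0,0.1],"delta_rot":[0,0,0]},{"fingers":0,"slide":[0,0,0.1],"delta_rot":[0,0,0]}]'; python3 -m creep '[{"fingers":0,"slide":[0,0,0.1],"delta_rot":[0,0,0]},{"fingers":0,"slide":[0,0,0.1],"delta_rot":[0,0,0]}]'
```

```text
clock: 20.57
tool_pos: [0.5894, -0.1253, 0.0636]
tool_rot: [[0.616, -0.389, 0.685], [-0.259, -0.921, -0.29], [0.744, 0.002, -0.668]]
ft_force: [4.4, -1.8, 6.1]
opening: 0.0527
grasp_force: 53.3
clock: 20.73
tool_pos: [0.5898, -0.1255, 0.0631]
tool_rot: [[0.616, -0.389, 0.685], [-0.259, -0.921, -0.29], [0.744, 0.002, -0.668]]
ft_force: [0.3, -0.4, 8.7]
opening: 0.0531
grasp_force: 53.8
```

The force now has both u and n components, so the plate is on the floor and the rest. I'll release and back out along the tool axis.

```bash
python3 -m creep '[{"fingers":-0.4,"slide":[0,0,0],"delta_rot":[0,0,0]},{"fingers":-0.6,"slide":[0,0,0],"delta_rot":[0,0,0]},{"fingers":-0.7,"slide":[0,0,0],"delta_rot":[0,0,0]},{"fingers":-0.7,"slide":[0,0,0],"delta_rot":[0,0,0]}]'; python3 -m creep '[{"fingers":-0.7,"slide":[0,0,-1],"delta_rot":[0,0,0]},{"fingers":-0.7,"slide":[0,0,-3],"delta_rot":[0,0,0]},{"fingers":-0.7,"slide":[0,0,-6],"delta_rot":[0,0,0]},{"fingers":-0.7,"slide":[0,0,-9],"delta_rot":[0,0,0]},{"fingers":-0.7,"slide":[0,0,-11],"delta_rot":[0,0,0]},{"fingers":-0.7,"slide":[0,0,-12],"delta_rot":[0,0,0]},{"fingers":-0.7,"slide":[0,0,-12],"delta_rot":[0,0,0]},{"fingers":-0.7,"slide":[0,0,-12],"delta_rot":[0,0,0]}]'
python3 - <<'E'
from h import *
C=cam("wrist");im=snapshot("wrist");cv2.imwrite("pics/w8.png",im);sd=snapshot("side")[150:220,230:320]
cv2.imwrite("pics/v8.png",np.hstack([cv2.resize(im,(400,300)),cv2.resize(sd,(386,300),interpolation=2)]))
E
```

```text
clock: 21.07
tool_pos: [0.5891, -0.1253, 0.0622]
tool_rot: [[0.618, -0.389, 0.683], [-0.259, -0.921, -0.29], [0.742, 0.002, -0.67]]
ft_force: [-0.8, -0.0, -0.8]
opening: 0.0726
grasp_force: 0.0
clock: 21.73
tool_pos: [0.508, -0.0907, 0.1433]
tool_rot: [[0.616, -0.389, 0.685], [-0.259, -0.921, -0.29], [0.744, 0.002, -0.668]]
ft_force: [0.2, -0.6, -0.8]
opening: 0.0722
grasp_force: 0.0
```

View pics/v8.png

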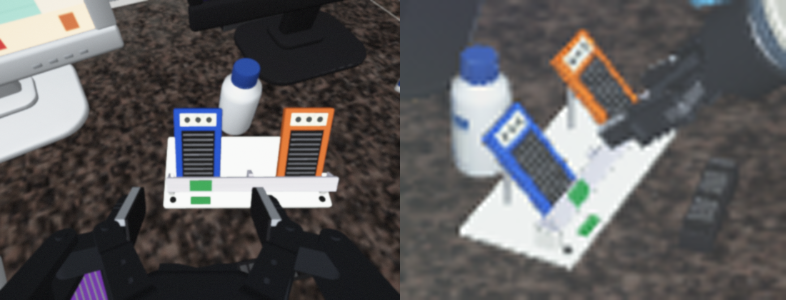

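The blue plate stands in the green-tab bay (left tile, about (198,142)), level with and parallel to the orange plate. The other objects are undisturbed and the gripper is clear.

```bash
python3 -c "
from rig import arm
print(arm.finish_job())"
```

```text
the job is handed in; nothing more can be done
None
```

The job is handed in: the bottle stands upright on the worktop, and the blue plate was dragged fully out onto the tongue, picked up by its long sides and seated on its rest in the green-tab bay, at about 22 s on the robot's clock and with nothing else visibly disturbed.

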